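# Clamp a whetstone in its bench holder with the snap-button jaw

## Robot

A 7-joint arm with a two-finger parallel gripper is mounted at the origin on a cart in front of the work surface, level with it; the furniture and walls round the work are solid. World frame = base frame: x ahead of the robot, y to its left, z up, the work surface at z = 0. Lengths are in m, angles in rad, forces in N, time in s.
With the tool pointing down it reaches from about 0.4 to 0.85 m from the base axis. Payload 4.4 kg.
Tool frame: the origin (TCP) lies midway between the tips of the shut fingers; the grasp point (between the pads) lies 19 mm behind it; z points along the fingers, y is the line along which they close (so a half turn about z gives the same grasp; the last joint's range is limited). The gripper opens to 94 mm and grips with 3 to 60 N. Pads are 16 mm wide; open, the fingers measure 119 mm over their backs; the gripper's body (75 mm by 177 mm) begins 78 mm behind the grasp point.
Start: joints at [-1.416, 0.628, 0.038, 1.517, -0.027, 0.996, -0.02], TCP at [0.142, 0.634, 0.205] pointing down, gripper open.
Joint ranges: [-3.06, 3.06], [-0.37, 2.12], [-1.25, 1.32], [0.18, 2.47], [-1.1, 4.24], [0.23, 1.98], [-2.94, 2.94]. Speed limits (rad/s): [2.57, 2.57, 3.14, 3.14, 3.14, 3.14, 3.14].

## Interface

Orientations are given as a rotation vector (axis times angle).
In Python, from station import env, snapshot, order gives the robot as it stands.
- The arm moves only by the tool move_arm, never from a script. Its argument "targets" is a list of rows, each a list of 7 numbers: the closure, from -1 (fully open) to 1 (shut), then the shift along the world's x, y, z normalised to -1 to 1, where 1 is 400 mm, then the turn, a rotation vector about the world's x, y, z normalised to -1 to 1, where 1 is 30 degrees. A call has exactly 8 rows; each row shifts and turns the commanded pose from where the row before left it; what a row does not reach is not made up. A row lasts 1/10 s, in which the tool goes at most 50 mm and 8.59 degrees, less where a joint would pass 70% of its speed; a pose out of reach is approached as far as the arm can. A call with a number of a shift or a turn outside -1 to 1 is refused whole. A call with a gripper value outside its range is refused whole. The fingers move at their own pace and stop on an object; the grip force is fixed at half the most. Time passes only in rows, so rows that do not move let the fingers close, or fill a call up. It gives the time, the measured TCP pose, the force, the opening and the grip force at its end, in the units of the state.
- env.state(): the state, without advancing time (a new reading comes with each control period).
- snapshot(name): name is "side" or "top"; returns a dict with "image" (400x640x3 uint8, blue, green, red), "mtx" (3x3 intrinsics, pixels), "extrinsics" (4x4, takes a point from world to camera coordinates). Camera axes: x right, y up, looking along -z (the intrinsics and any distortion apply to the point x, -y, -z); pixel columns grow to the right and rows downward; lengths in m; the calibration is good to about 2 mm. A picture is of the moment at which its call begins. There is no depth.
- order.job_done(): hands the job in; it is judged then, once.
The state is a dict: "clock": time; "joint_pos": joint angles; "qd": joint speeds; "joint_efforts": joint torques, N m; "eef_pos": TCP position; "tool_rot": TCP orientation; "wrist_force": force on the tool from outside, world axes, zero at the start; "torque": the same for the moment, N m; "opening": opening from 0.0 (shut) to 1.0 (fully open); "grasp_force": force on a finger pad.
Only numpy, scipy, OpenCV 4.12 (cv2) and the standard library are available. Lean on these libraries where they do the work, as an engineer would, in place of code of your own. Each camera call takes 0.05 s, during which the arm holds its last target. There are 200 camera calls.

## Task

Lay the loose grey whetstone in the bench holder, flat on its two rests and lengthwise between the two jaws. Then squeeze in the sprung button on the side of the holder's square sliding tube and slide the tube towards the stone, against the jaw's sprung pad, until the button pops out again in the next hole, so that the stone is clamped, and let go. Go by feel: do not force the tube once the button has caught, do not ram the stone, and leave the oil bottle, the graver and the loupe where they are.

Things in the scene. Friction and masses are not known exactly. Their poses are not given: they have to be found in the camera images.
- stone_center (a point): centre of the loose whetstone, a grey block 51 x 152 x 22 mm (0.27 to 0.51 kg) that lies flat on the table in front of the holder; x runs across its 51 mm, y along its 152 mm, z up. (A second grey stone at the back of the table is not meant.)
- holder: the stone holder, fixed to the table: a wooden board 344 x 64 mm, top 14 mm above the table. Origin on the table, near the board's middle; x runs along the board from the stone's place to the tube's end, z up. Fixed jaw: rubber face at x = -144 mm, top 58 mm up. Tube's end block: x = 162 to 178 mm, top 60 mm up.
- stone_place (a point): point of the holder where the stone's centre is once the jaws are clamped: x = -68 mm of the holder, y = 0, 51 mm up; axes as the holder's, the stone's 152 mm lie along x. The stone rests on two pads 44 mm wide, tops 40 mm up, 92 to 118 mm and 7 to 33 mm from the holder's origin towards -x. While the jaw is open it may lie up to 25 mm nearer the tube: the jaw pushes it home.
- jaw_face (a point): middle of the sliding jaw's sprung rubber pad, on the tube's axis, 43 mm up; axes as the holder's. The pad (50 mm wide, 33 to 59 mm up) gives up to 6 mm, 1 N to 6 N. 5 mm behind it (+x) a plate 54 mm wide, then the dark square tube, 26 mm wide and high, 105 mm long, sliding on a fixed square tube 19 mm wide. Beside the tube only the board lies below (14 mm up).
- jaw (a joint): how far the dark tube and its jaw have been slid towards the stone (the holder's -x), m; 0 at the start, with the button in the first hole and the jaws 18 cm apart. The next hole comes 2 to 5 cm on, after the pad has met the stone and given some mm; where exactly must be felt. The tube slides with 2 to 4 N, up to 12 N against the stone; in a hole it is locked, about 1 mm of play.
- button (a joint): how far the button is pressed in, m: 0 = out (caught in a hole), 0.0045 = level with the tube's side, about 0.006 = under the tube's wall, between holes. Spring 2 N when out, 4.5 N when level.
- button_tip (a point): crown of the button, a steel dome 10 mm wide on the fixed tube, 4.5 mm proud of the dark tube's side, 17.5 mm from its axis towards the holder's -y, 43 mm up; it does not move along x. A grip across the dark tube's two sides over the button presses it in level; pulled along x in that grip (10 to 18 N) the tube's wall rides over the dome and keeps it pressed till the next hole comes.
- oil_bottle: the brown dropper bottle near the table's front (its twin at the back is not meant), 33 mm wide, 102 mm tall, standing; origin under its middle
- graver: slim graver with a bamboo handle, 12 x 152 x 12 mm, lying; origin under its middle
- loupe: black eye loupe, 38 mm wide, 30 mm tall, standing; origin under its middle

How it is judged:
By the outcome, as a careful person would: the job done as asked, in the order asked, and still so for the second after the job is handed in, with the robot touching nothing.
It also fails if it takes over 43 s, if anything falls off the work surface, if the arm or the gripper's body presses on something with over 40 N, if the wrist force passes 120 N, or if a joint passes its speed limit or range.

## Working session

There is one attempt and no reset: what is moved stays moved. The work goes in short steps, Python scripts to look and compute and a tool call to move; the robot and the scene stay as the last step left them, time stands still between calls to the robot, and variables do not carry over. Pictures are saved under pics/ and viewed, at most 11 in all, crops included, and the job is handed in when it is done.

Besides the shell and the picture viewer there is one more tool, called after "Call:" in YAML: its name, and indented under it one key for each argument. move_arm: Moves the arm, as the interface text tells. Its arguments: {"type":"object","properties":{"targets":{"type":"array","items":{"type":"array","items":{"type":"number"}}}},"required":["targets"]}

```bash
mkdir -p pics; ls
python3 - <<'E'
from station import env,snapshot
import cv2,numpy as np
for n in("top","side"):
    s=snapshot(n); cv2.imwrite(f"pics/{n}0.png",s["image"]); np.savez(n+"0.npz",**s); print(s["mtx"].tolist(),np.round(s["extrinsics"],4).tolist(),[k for k in s])
print(env.state())
E
```

```text
pics
[[479.0800987665189, 0.0, 308.9822850875596], [0.0, 479.0800987665189, 194.63867913927857], [0.0, 0.0, 1.0]] [[0.0671, -0.9977, -0.0039, -0.0189], [0.9768, 0.0649, 0.2039, -0.5207], [-0.2032, -0.0175, 0.979, -0.9123], [0.0, 0.0, 0.0, 1.0]] ['image', 'mtx', 'extrinsics']
[[450.6899451711402, 0.0, 319.7432605306525], [0.0, 450.6899451711402, 199.7481871539591], [0.0, 0.0, 1.0]] [[0.961, -0.2756, 0.021, -0.518], [0.1452, 0.568, 0.8101, -0.1546], [-0.2352, -0.7755, 0.5859, -1.0394], [0.0, 0.0, 0.0, 1.0]] ['image', 'mtx', 'extrinsics']
{'clock': 0.1, 'joint_pos': array([-1.41579731,  0.62925807,  0.03841441,  1.51824742, -0.02699272,
        0.99626992, -0.02000579]), 'qd': array([-0.00012237, -0.00301906,  0.00102542, -0.00093419,  0.0001879 ,
        0.00014795,  0.0008852 ]), 'joint_efforts': array([ 2.61972826e-03, -5.50787401e+01,  1.14705373e+00, -1.87116963e+01,
       -5.22531825e-02,  1.92461419e-02,  6.83223402e-05]), 'eef_pos': array([0.14218283, 0.63366191, 0.20464922]), 'tool_rot': array([-3.46070147e-01, -3.12229217e+00,  2.60137830e-03]), 'wrist_force': array([-1.03599386,  1.08952221,  0.30279469]), 'torque': array([ 0.00708716, -0.01618442, -0.03043412]), 'grasp_force': 0.0, 'opening': 1.0007959734227376}
```

View pics/top0.png

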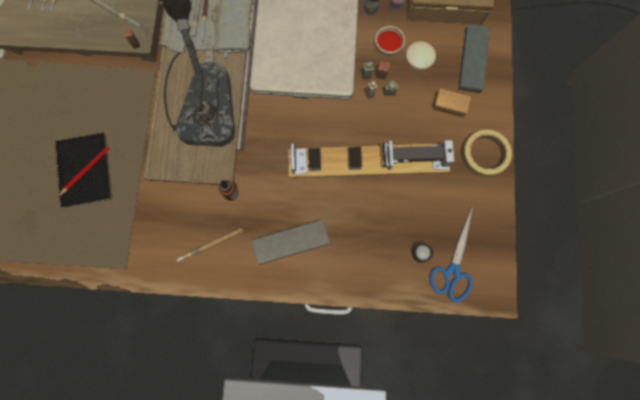

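View pics/side0.png

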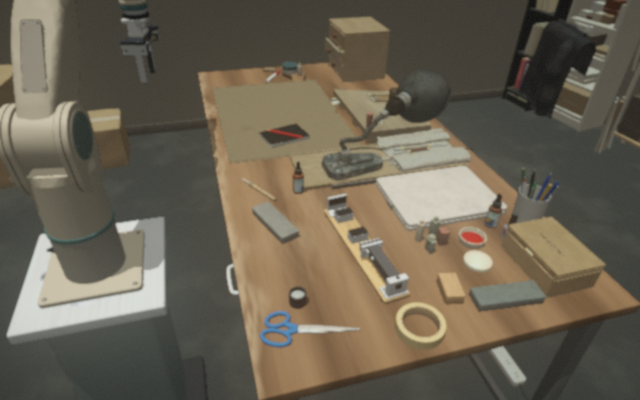

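The top view shows the loose stone at about (291,241). The holder board runs from (289,163) to (452,158), with the fixed jaw on the left and the tube and end block on the right. The bottle is at (228,190), the graver at (210,245) and the loupe at (423,253). The side view agrees: stone (275,221), tube (385,265).

```bash
cat > h.py <<'E'
import numpy as np,cv2
def ray(s,uv):
    M=s["extrinsics"];R=M[:3,:3];t=M[:3,3];K=s["mtx"]
    d=np.array([(uv[0]-K[0,2])/K[0,0],-(uv[1]-K[1,2])/K[1,1],-1.])
    return -R.T@t,R.T@d
def onz(s,uv,z):
    c,d=ray(s,uv);return c+d*(z-c[2])/d[2]
def tri(s1,u1,s2,u2):
    c1,d1=ray(s1,u1);c2,d2=ray(s2,u2)
    k=np.linalg.lstsq(np.c_[d1,-d2],c2-c1,rcond=None)[0]
    a,b=c1+k[0]*d1,c2+k[1]*d2
    return (a+b)/2,np.linalg.norm(a-b)
def proj(s,p):
    M=s["extrinsics"];q=M[:3,:3]@p+M[:3,3];K=s["mtx"]
    return np.array([K[0,2]+K[0,0]*q[0]/-q[2],K[1,2]-K[1,1]*q[1]/-q[2]])
E
python3 - <<'E'
from h import *
t=dict(np.load("top0.npz"));s=dict(np.load("side0.npz"))
im=t["image"];hsv=cv2.cvtColor(im,cv2.COLOR_BGR2HSV)
print(hsv[241,291],hsv[225,291],hsv[158,375],hsv[172,300],hsv[190,300])
# stone
m=((hsv[...,1]<75)&(hsv[...,2]>50)).astype(np.uint8)*255
r=np.zeros_like(m);r[210:275,245:340]=m[210:275,245:340]
c=max(cv2.findContours(r,0,1)[0],key=cv2.contourArea);print("area",cv2.contourArea(c))
b=cv2.boxPoints(cv2.minAreaRect(c));P=np.array([onz(t,p,.022) for p in b]);print(b.round(1).tolist(),P.round(4).tolist())
print("edges",[np.linalg.norm(P[i]-P[i-1]).round(4) for i in range(4)],P.mean(0))
A=cv2.resize(im[130:190,275:465],None,fx=4.2,fy=4.2,interpolation=cv2.INTER_CUBIC)
B=cv2.resize(s["image"][185:310,310:420],None,fx=4.2,fy=4.2,interpolation=cv2.INTER_CUBIC)
cv2.imwrite("pics/ctop.png",A);cv2.imwrite("pics/cside.png",B)
E
```

```text
[ 26  35 115] [ 15 125 102] [ 18 135 185] [103   9 189] [ 15 124 128]
area 1809.5
[[250.89999389648438, 239.39999389648438], [322.5, 218.5], [329.70001220703125, 243.3000030517578], [258.1000061035156, 264.20001220703125]] [[0.4262, 0.1288, 0.022], [0.479, -0.0147, 0.022], [0.4289, -0.0325, 0.022], [0.377, 0.1095, 0.022]]
edges [np.float64(0.0527), np.float64(0.1529), np.float64(0.0532), np.float64(0.1513)] [0.42777213 0.0477731  0.022     ]
```

View pics/ctop.png

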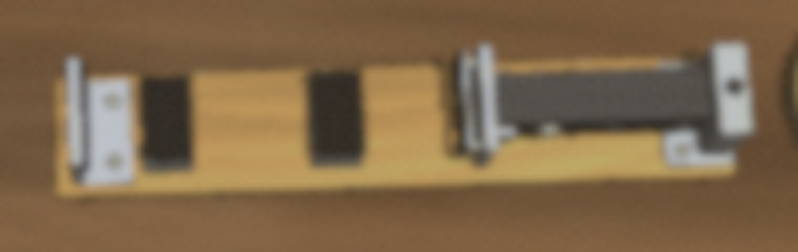

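View pics/cside.png

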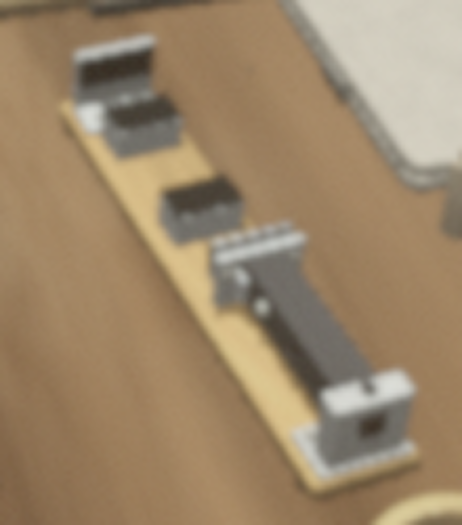

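The crops show the rests at about (145-190, 75-160) and (310-362, 70-158). The jaw pad is at about x=462, the end block top spans (712-752, 42-135), and the button dome is at (548,128). In the side crop the button is at (262,306).

Run:
```python
from h import *
t=dict(np.load("top0.npz"));s=dict(np.load("side0.npz"))
T=lambda x,y:np.array([275+(x+.5)/4.2-.5,130+(y+.5)/4.2-.5])
S=lambda x,y:np.array([310+(x+.5)/4.2-.5,185+(y+.5)/4.2-.5])
pts={ # name:(crop, z, holder xy)
'rest1':(T(167,116),.040,(-.105,0)),'rest2':(T(336,114),.040,(-.020,0)),
'endtop':(T(732,90),.060,(.170,0)),
'bl':(T(57,195),.014,None),'br':(T(735,178),.014,None)}
W={k:onz(t,v[0],v[1]) for k,v in pts.items()}
ws={'rest1':onz(s,S(140,112),.04),'rest2':onz(s,S(203,196),.04),'endtop':onz(s,S(367,393),.06)}
for k in W: print(k,W[k].round(4),ws.get(k,np.zeros(3)).round(4))
def fit(W):
    H=np.array([pts[k][2] for k in('rest1','rest2','endtop')]);X=np.array([W[k][:2] for k in('rest1','rest2','endtop')])
    Hc=H-H.mean(0);Xc=X-X.mean(0)
    a=np.arctan2((Hc[:,0]*Xc[:,1]-Hc[:,1]*Xc[:,0]).sum(),(Hc*Xc).sum())
    R=np.array([[np.cos(a),-np.sin(a)],[np.sin(a),np.cos(a)]]);o=X.mean(0)-R@H.mean(0)
    print("yaw",np.degrees(a).round(2),"origin",o.round(4),"res",(X-H@R.T-o).round(4).tolist());return a,o,R
for w in(W,ws): a,o,R=fit(w); print("place",(o+R@[-.068,0]).round(4))
print("board edge yaw",np.degrees(np.arctan2(*(W['br']-W['bl'])[[1,0]])))
print("button",tri(t,T(548,128),s,S(262,306)))
print("jawface tops",onz(t,T(462,100),.059))
```

```text
rest1 [0.6036 0.0103 0.04  ] [0.603  0.0086 0.04  ]
rest2 [ 0.6101 -0.0731  0.04  ] [ 0.6131 -0.0771  0.04  ]
endtop [ 0.6289 -0.2627  0.06  ] [ 0.6308 -0.2648  0.06  ]
bl [0.5662 0.0633 0.014 ] [0. 0. 0.]
br [ 0.5976 -0.2774  0.014 ] [0. 0. 0.]
yaw -84.63 origin [ 0.6128 -0.0936] res [[0.0006, -0.0007], [-0.0008, 0.0006], [0.0002, 0.0001]]
place [ 0.6065 -0.0259]
yaw -84.28 origin [ 0.6141 -0.0962] res [[-0.0007, 0.0003], [0.001, -0.0008], [-0.0003, 0.0005]]
place [ 0.6074 -0.0285]
board edge yaw -84.72757675592173
button (array([ 0.60938449, -0.17722605,  0.04449051]), np.float64(0.0016641691690826368))
jawface tops [ 0.61556367 -0.13236534  0.059     ]
```

Run:
```python
from station import env
from scipy.spatial.transform import Rotation as Ro
import numpy as np
s=env.state();R=Ro.from_rotvec(s["tool_rot"]).as_matrix();print(R.round(3))
y=R[:,1];ya=np.degrees(np.arctan2(y[1],y[0]));print("y-axis yaw",ya)
for n,a in(("stone width",20.15),("holder y",5.4)):
    for k in(0,180,-180): print(n,a-ya+k)
h=np.array([.0941,-.9956]);o=np.array([.6132,-.0945])
print("put",o-.058*h,"grip",o+.082*h, s["clock"])
```

```text
[[-0.976  0.219 -0.   ]
 [ 0.219  0.976 -0.002]
 [-0.    -0.002 -1.   ]]
y-axis yaw 77.35047643994643
stone width -57.200476439946435
stone width 122.79952356005356
stone width -237.20047643994644
holder y -71.95047643994643
holder y 108.04952356005357
holder y -251.95047643994644
put [ 0.6077422 -0.0367552] grip [ 0.6209162 -0.1761392] 0.1
```

Call:
move_arm:
  targets:
    - [-1,0.0447,-0.0915,-0.005,0,0,-0.119]
    - [-1,0.0447,-0.0915,-0.005,0,0,-0.119]
    - [-1,0.0447,-0.0915,-0.01,0,0,-0.119]
    - [-1,0.0447,-0.0915,-0.01,0,0,-0.119]
    - [-1,0.0447,-0.0915,-0.01,0,0,-0.119]
    - [-1,0.0447,-0.0915,-0.01,0,0,-0.119]
    - [-1,0.0447,-0.0915,-0.01,0,0,-0.119]
    - [-1,0.0447,-0.0915,-0.01,0,0,-0.119]

```text
clock: 0.9
eef_pos: [0.2858, 0.3398, 0.1773]
tool_rot: [1.109, 2.939, -0.0]
wrist_force: [0.5, -0.7, 0.7]
opening: 1.001
grasp_force: 0.0
```

Call:
move_arm:
  targets:
    - [-1,0.0447,-0.0915,-0.02,0,0,-0.119]
    - [-1,0.0447,-0.0915,-0.02,0,0,-0.119]
    - [-1,0.0447,-0.0915,-0.02,0,0,-0.119]
    - [-1,0.0447,-0.0915,-0.02,0,0,-0.119]
    - [-1,0.0447,-0.0915,-0.02,0,0,-0.119]
    - [-1,0.0447,-0.0915,-0.02,0,0,-0.119]
    - [-1,0.0447,-0.0915,-0.02,0,0,-0.119]
    - [-1,0.0447,-0.0915,-0.02,0,0,-0.119]

```text
clock: 1.7
eef_pos: [0.4288, 0.0471, 0.1131]
tool_rot: [-1.8, -2.575, 0.0]
wrist_force: [1.0, 0.7, 1.1]
opening: 0.998
grasp_force: 0.0
```

```bash
cat > st.py <<'E'
from station import env
from scipy.spatial.transform import Rotation as Ro
import numpy as np
def st():
    s=env.state();R=Ro.from_rotvec(s["tool_rot"]).as_matrix();y=R[:,1]
    print(round(s["clock"],2),"pos",s["eef_pos"].round(4),"yaw",np.degrees(np.arctan2(y[1],y[0])).round(2),"z",R[:,2].round(3),"F",s["wrist_force"].round(1),"T",s["torque"].round(2),"open",round(s["opening"]*94,1),"g",round(s["grasp_force"],1))
if __name__=="__main__":st()
E
python3 st.py
python3 - <<'E'
from station import snapshot
import cv2
s=snapshot("side");cv2.imwrite("pics/s1.png",cv2.resize(s["image"][100:300,180:460],None,fx=2.5,fy=2.5))
E
```

```text
1.7 pos [0.4288 0.0471 0.1131] yaw 20.09 z [-0.  0. -1.] F [1.  0.7 1.1] T [-0.07  0.02 -0.02] open 93.8 g 0.0
```

View pics/s1.png

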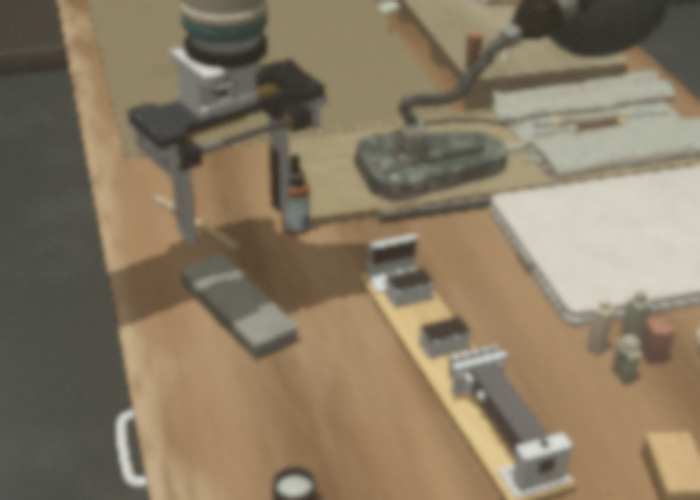

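The gripper hovers centred over the stone (crop (240,300)) with its fingers across the stone's width. Next I lower and grip.

Call:
move_arm:
  targets:
    - [-1,0,0,-0.06,0,0,0]
    - [-1,0,0,-0.06,0,0,0]
    - [-1,0,0,-0.06,0,0,0]
    - [-1,0,0,-0.04,0,0,0]
    - [-1,0,0,-0.03,0,0,0]
    - [-1,0,0,-0.015,0,0,0]
    - [-1,0,0,0,0,0,0]
    - [1,0,0,0,0,0,0]

```text
clock: 2.55
eef_pos: [0.4277, 0.0491, 0.01]
tool_rot: [-1.795, -2.575, 0.001]
wrist_force: [0.0, -1.0, -0.3]
opening: 0.948
grasp_force: 0.0
```

Call:
move_arm:
  targets:
    - [1,0,0,0,0,0,0]
    - [1,0,0,0,0,0,0]
    - [1,0,0,0,0,0,0]
    - [1,0,0,0,0,0,0]
    - [1,0,0,0,0,0,0]
    - [1,0,0,0,0,0,0]
    - [1,0,0,0,0,0,0]
    - [1,0,0,0,0,0,0]

```text
clock: 3.35
eef_pos: [0.4278, 0.0489, 0.0102]
tool_rot: [-1.796, -2.575, 0.0]
wrist_force: [-0.5, 0.3, 5.3]
opening: 0.538
grasp_force: 30.0
```

```bash
python3 st.py
```

```text
3.35 pos [0.4278 0.0489 0.0102] yaw 20.21 z [-0.002  0.001 -1.   ] F [-0.5  0.3  5.3] T [-0.08  0.33  0.  ] open 50.6 g 30.0
```

Call:
move_arm:
  targets:
    - [1,0,0,0.02,0,0,0]
    - [1,0,0,0.04,0,0,0]
    - [1,0,0,0.06,0,0,0]
    - [1,0,0,0.06,0,0,0]
    - [1,0,0,0.05,0,0,0]
    - [1,0,0,0.02,0,0,0]
    - [1,0,0,0,0,0,0]
    - [1,0,0,0,0,0,0]

```text
clock: 4.15
eef_pos: [0.4273, 0.0492, 0.1096]
tool_rot: [-1.795, -2.575, 0.001]
wrist_force: [-0.7, 0.4, -2.9]
opening: 0.536
grasp_force: 30.0
```

Call:
move_arm:
  targets:
    - [1,0.03,-0.015,0,0,0,-0.0617]
    - [1,0.055,-0.025,0,0,0,-0.0617]
    - [1,0.075,-0.035,0,0,0,-0.0617]
    - [1,0.075,-0.035,0,0,0,-0.0617]
    - [1,0.075,-0.035,0,0,0,-0.0617]
    - [1,0.065,-0.032,0,0,0,-0.0617]
    - [1,0.05,-0.02,0,0,0,-0.0617]
    - [1,0.025,-0.015,0,0,0,-0.0617]

```text
clock: 4.95
eef_pos: [0.6097, -0.0377, 0.1087]
tool_rot: [-2.117, -2.319, 0.002]
wrist_force: [-0.2, 0.1, -2.2]
opening: 0.54
grasp_force: 30.0
```

```bash
python3 st.py
python3 - <<'E'
from station import snapshot
import cv2,numpy as np
s=snapshot("side");np.savez("side2.npz",**s);t=snapshot("top");np.savez("top2.npz",**t)
a=cv2.resize(s["image"][120:310,270:430],None,fx=3,fy=3);b=cv2.resize(t["image"][100:290,260:465],None,fx=2,fy=2)
c=np.zeros((570,480+410,3),np.uint8);c[:,:480]=a;c[:380,480:]=b
cv2.imwrite("pics/s2.png",cv2.resize(c,None,fx=.89,fy=.89))
E
```

```text
4.95 pos [ 0.6097 -0.0377  0.1087] yaw 5.22 z [-0.002  0.    -1.   ] F [-0.2  0.1 -2.2] T [-0.09  0.04 -0.05] open 50.8 g 30.0
```

View pics/s2.png

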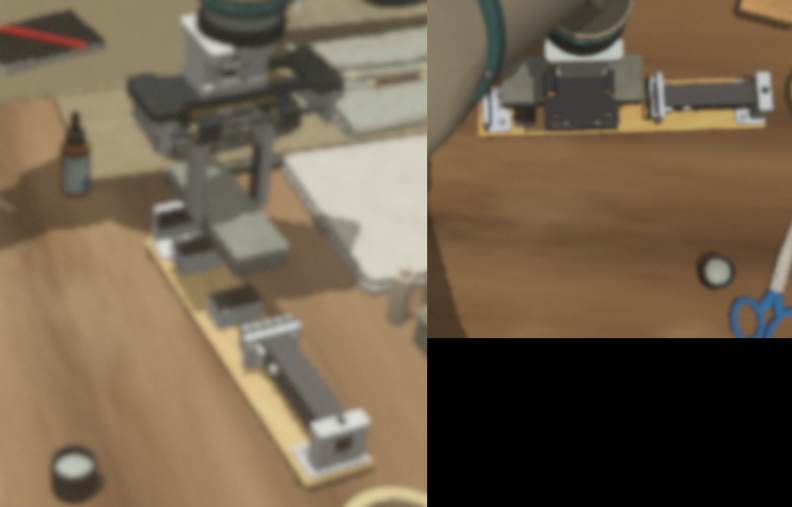

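The stone hangs level over the rests. Its near-end top corners are at about (232,251) and (287,238) in the side crop.

Run:
```python
from h import *
s=dict(np.load("side2.npz"));o=np.array([.6132,-.0945]);h=np.array([.0941,-.9956]);n=np.array([.9956,.0941])
for p in((232,251),(287,238)):
    w=onz(s,(270+p[0]/2.67,120+p[1]/2.67),.1207)[:2];print(w,(w-o)@h,(w-o)@n)
w=np.array([.6097,-.0377])-o;print("tcp",w@h,w@n)
```

```text
[ 0.59310837 -0.10852005] 0.012067738838988552 -0.021322511804581456
[ 0.64558746 -0.10306499] 0.011574961179743735 0.03143898975486166
tcp -0.05687943 0.0018602800000000524
```

Call:
move_arm:
  targets:
    - [1,-0.005,-0.013,-0.01,0,0,0.006]
    - [1,0,0,-0.025,0,0,0]
    - [1,0,0,-0.03,0,0,0]
    - [1,0,0,-0.03,0,0,0]
    - [1,0,0,-0.02,0,0,0]
    - [1,0,0,-0.01,0,0,0]
    - [1,0,0,-0.005,0,0,0]
    - [1,0,0,0,0,0,0]

```text
clock: 5.85
eef_pos: [0.6059, -0.0411, 0.0579]
tool_rot: [-2.109, -2.326, 0.0]
wrist_force: [0.6, 0.1, -2.5]
opening: 0.539
grasp_force: 30.0
```

```bash
python3 st.py
python3 - <<'E'
from station import snapshot
import cv2,numpy as np
s=snapshot("side");np.savez("side3.npz",**s)
cv2.imwrite("pics/s3.png",cv2.resize(s["image"][170:290,300:420],None,fx=4.5,fy=4.5,interpolation=cv2.INTER_CUBIC))
E
```

```text
5.85 pos [ 0.6059 -0.0411  0.0579] yaw 5.59 z [-0.002  0.001 -1.   ] F [ 0.6  0.1 -2.5] T [-0.1   0.02 -0.  ] open 50.7 g 30.0
```

View pics/s3.png

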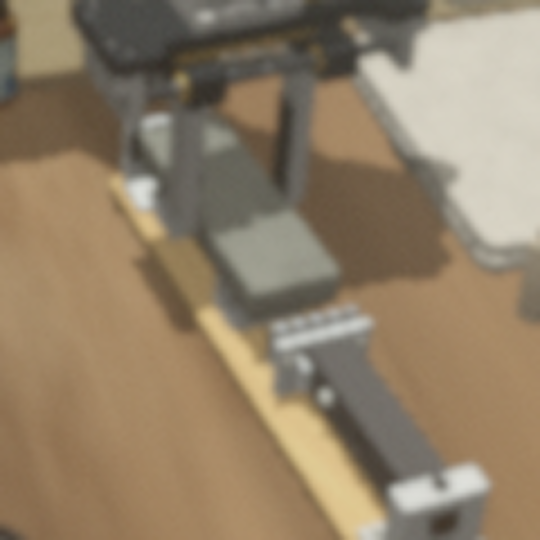

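The stone is level between the jaws. Its near end is at crop (240-338, 290-268), clear of the pad at (275-370, 325), and the far end is in front of the fixed jaw. Now I lower it by feel.

Call:
move_arm:
  targets:
    - [1,0,0,-0.008,0,0,0]
    - [1,0,0,-0.006,0,0,0]
    - [1,0,0,-0.0025,0,0,0]
    - [1,0,0,-0.0025,0,0,0]
    - [1,0,0,0,0,0,0]
    - [1,0,0,0,0,0,0]
    - [1,0,0,0,0,0,0]
    - [1,0,0,0,0,0,0]

```text
clock: 6.7
eef_pos: [0.6059, -0.0411, 0.0505]
tool_rot: [-2.109, -2.326, -0.0]
wrist_force: [-1.5, -0.5, -2.8]
opening: 0.538
grasp_force: 30.0
```

```bash
python3 st.py;python3 - <<'E'
from h import *
s=dict(np.load("side3.npz"));o=np.array([.6132,-.0945]);h=np.array([.0941,-.9956]);n=np.array([.9956,.0941])
for p in((240,290),(338,268)):
    w=onz(s,(300+p[0]/4.5,170+p[1]/4.5),.070)[:2];print((w-o)@h,(w-o)@n)
E
```

```text
6.7 pos [ 0.6059 -0.0411  0.0505] yaw 5.59 z [-0.001  0.001 -1.   ] F [-1.5 -0.5 -2.8] T [-0.1   0.03  0.  ] open 50.5 g 30.0
0.02116607732033668 -0.030830415033343127
0.02257748921784409 0.024937529723418967
```

Call:
move_arm:
  targets:
    - [1,0.006,0,0,0,0,0]
    - [1,0,0,0,0,0,0]
    - [1,0,0,-0.0015,0,0,0]
    - [1,0,0,-0.0015,0,0,0]
    - [1,0,0,-0.001,0,0,0]
    - [1,0,0,0,0,0,0]
    - [1,0,0,0,0,0,0]
    - [1,0,0,0,0,0,0]

```text
clock: 7.5
eef_pos: [0.6086, -0.0411, 0.0502]
tool_rot: [-2.109, -2.326, -0.002]
wrist_force: [-2.7, 1.0, 6.7]
opening: 0.538
grasp_force: 30.0
```

```bash
python3 st.py
```

```text
7.5 pos [ 0.6086 -0.0411  0.0502] yaw 5.59 z [-0.001  0.002 -1.   ] F [-2.7  1.   6.7] T [0.13 0.76 0.02] open 50.5 g 30.0
```

Call:
move_arm:
  targets:
    - [-1,0,0,0,0,0,0]
    - [-1,0,0,0,0,0,0]
    - [-1,0,0,0,0,0,0]
    - [-1,0,0,0,0,0,0]
    - [-1,0,0,0.02,0,0,0]
    - [-1,0,0,0.05,0,0,0]
    - [-1,0,0,0.06,0,0,0]
    - [-1,0,0,0.06,0,0,0]

```text
clock: 8.3
eef_pos: [0.6081, -0.0412, 0.126]
tool_rot: [-2.109, -2.325, 0.001]
wrist_force: [0.4, -0.1, 0.5]
opening: 1.001
grasp_force: 0.0
```

```bash
python3 st.py;  python3 - <<'E'
import numpy as np
h=np.array([.0941,-.9956]);o=np.array([.6132,-.0945]);print((o+.082*h)-[.6086,-.0411])
E
```

```text
8.3 pos [ 0.6081 -0.0412  0.126 ] yaw 5.58 z [-0.002  0.001 -1.   ] F [ 0.4 -0.1  0.5] T [-0.07  0.03 -0.02] open 94.1 g 0.0
[ 0.0123162 -0.1350392]
```

Call:
move_arm:
  targets:
    - [-1,0.006,-0.04,0,0,0,0]
    - [-1,0.006,-0.07,0,0,0,0]
    - [-1,0.006,-0.08,0,0,0,0]
    - [-1,0.006,-0.07,0,0,0,0]
    - [-1,0.006,-0.05,0,0,0,0]
    - [-1,0.002,-0.027,0,0,0,0]
    - [-1,0,0,0,0,0,0]
    - [-1,0,0,0,0,0,0]

```text
clock: 9.1
eef_pos: [0.6209, -0.1749, 0.1244]
tool_rot: [-2.108, -2.325, -0.001]
wrist_force: [0.7, 0.7, -0.0]
opening: 0.998
grasp_force: 0.0
```

```bash
python3 st.py
python3 - <<'E'
from station import snapshot
import cv2,numpy as np
s=snapshot("side");np.savez("side4.npz",**s)
cv2.imwrite("pics/s4.png",cv2.resize(s["image"][165:300,310:430],None,fx=4.4,fy=4.4,interpolation=cv2.INTER_CUBIC))
E
```

```text
9.1 pos [ 0.6209 -0.1749  0.1244] yaw 5.61 z [-0.002  0.003 -1.   ] F [ 0.7  0.7 -0. ] T [-0.09  0.03  0.04] open 93.9 g 0.0
```

View pics/s4.png

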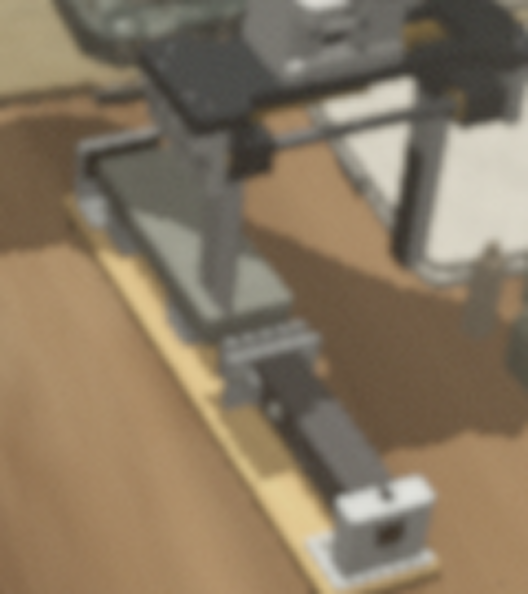

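The stone lies flat on both rests between the jaws, and the button is visible at crop (275,410). I'll cross-check the button's x position by casting its ray onto the known height and side plane.

Run:
```python
from h import *
s=dict(np.load("side4.npz"));t=dict(np.load("top0.npz"))
h=np.array([.0941,-.9956]);n=np.array([.9956,.0941])
for nm,cam,uv,o in(("side",s,(372.5,258.2),np.array([.6141,-.0962])),("top",t,(405.4,160.4),np.array([.6128,-.0936]))):
    w=onz(cam,uv,.043);print(nm,(w[:2]-o)@h,(w[:2]-o)@n)
```

```text
side 0.08132676687200831 -0.010571592514602603
top 0.08358876578126567 -0.01236337299657535
```

Call:
move_arm:
  targets:
    - [-1,0,-0.004,-0.03,0,0,0]
    - [-1,0,0,-0.06,0,0,0]
    - [-1,0,0,-0.06,0,0,0]
    - [-1,0,0,-0.05,0,0,0]
    - [-1,0,0,-0.03,0,0,0]
    - [-1,0,0,-0.018,0,0,0]
    - [-1,0,0,0,0,0,0]
    - [-1,0,0,0,0,0,0]

```text
clock: 9.95
eef_pos: [0.6215, -0.1776, 0.0262]
tool_rot: [-2.11, -2.327, -0.0]
wrist_force: [-0.4, 0.2, 0.6]
opening: 0.998
grasp_force: 0.0
```

```bash
python3 st.py
```

```text
9.95 pos [ 0.6215 -0.1776  0.0262] yaw 5.6 z [-0.001  0.001 -1.   ] F [-0.4  0.2  0.6] T [-0.08  0.08  0.02] open 93.8 g 0.0
```

Call:
move_arm:
  targets:
    - [1,0,0,-0.004,0,0,0]
    - [1,0,0,0,0,0,0]
    - [1,0,0,0,0,0,0]
    - [1,0,0,0,0,0,0]
    - [1,0,0,0,0,0,0]
    - [1,0,0,0,0,0,0]
    - [1,0,0,0,0,0,0]
    - [1,0,0,0,0,0,0]

```text
clock: 10.75
eef_pos: [0.621, -0.1775, 0.024]
tool_rot: [-2.109, -2.326, 0.0]
wrist_force: [-1.8, -0.4, -0.2]
opening: 0.355
grasp_force: 1.3
```

Call:
move_arm:
  targets:
    - [1,0,0,0,0,0,0]
    - [1,0,0,0,0,0,0]
    - [1,0,0,0,0,0,0]
    - [1,0,0,0,0,0,0]
    - [1,0,0,0,0,0,0]
    - [1,0,0,0,0,0,0]
    - [1,0,0,0,0,0,0]
    - [1,0,0,0,0,0,0]

```text
clock: 11.55
eef_pos: [0.6215, -0.1773, 0.0239]
tool_rot: [-2.109, -2.326, -0.0]
wrist_force: [3.0, -0.8, -5.0]
opening: 0.271
grasp_force: 30.0
```

```bash
python3 st.py
```

```text
11.55 pos [ 0.6215 -0.1773  0.0239] yaw 5.6 z [-0.001  0.001 -1.   ] F [ 3.  -0.8 -5. ] T [-0.19 -0.79  0.06] open 25.5 g 30.0
```

Opening is 25.5 mm with 30 N grip, so the button is level. Now I slide.

Call:
move_arm:
  targets:
    - [1,-0.0003,0.003,0,0,0,0]
    - [1,-0.0003,0.003,0,0,0,0]
    - [1,-0.0003,0.003,0,0,0,0]
    - [1,-0.0003,0.003,0,0,0,0]
    - [1,-0.0003,0.003,0,0,0,0]
    - [1,-0.0004,0.004,0,0,0,0]
    - [1,-0.0004,0.004,0,0,0,0]
    - [1,-0.0004,0.004,0,0,0,0]

```text
clock: 12.35
eef_pos: [0.6209, -0.1716, 0.024]
tool_rot: [2.109, 2.321, -0.006]
wrist_force: [5.2, -6.8, -10.4]
opening: 0.271
grasp_force: 30.0
```

```bash
python3 st.py
```

```text
12.35 pos [ 0.6209 -0.1716  0.024 ] yaw 5.47 z [ 0.001 -0.006 -1.   ] F [  5.2  -6.8 -10.4] T [-1.12 -1.21  0.12] open 25.5 g 30.0
```

Call:
move_arm:
  targets:
    - [1,-0.0003,0.003,0,0,0,0]
    - [1,-0.0003,0.003,0,0,0,0]
    - [1,-0.0003,0.003,0,0,0,0]
    - [1,-0.0003,0.003,0,0,0,0]
    - [1,0,0,0,0,0,0]
    - [1,0,0,0,0,0,0]
    - [1,0,0,0,0,0,0]
    - [1,0,0,0,0,0,0]

```text
clock: 13.15
eef_pos: [0.6201, -0.1637, 0.024]
tool_rot: [2.11, 2.326, -0.002]
wrist_force: [4.5, -3.7, -7.5]
opening: 0.274
grasp_force: 30.0
```

```bash
python3 st.py
python3 - <<'E'
from station import snapshot
import cv2,numpy as np
s=snapshot("side");np.savez("side5.npz",**s)
cv2.imwrite("pics/s5.png",np.hstack([cv2.resize(x["image"][220:310,340:430],None,fx=4.4,fy=4.4,interpolation=cv2.INTER_CUBIC) for x in (np.load("side4.npz"),s)]))
E
```

```text
13.15 pos [ 0.6201 -0.1637  0.024 ] yaw 5.55 z [-0.    -0.002 -1.   ] F [ 4.5 -3.7 -7.5] T [-0.85 -1.07  0.02] open 25.8 g 30.0
```

View pics/s5.png

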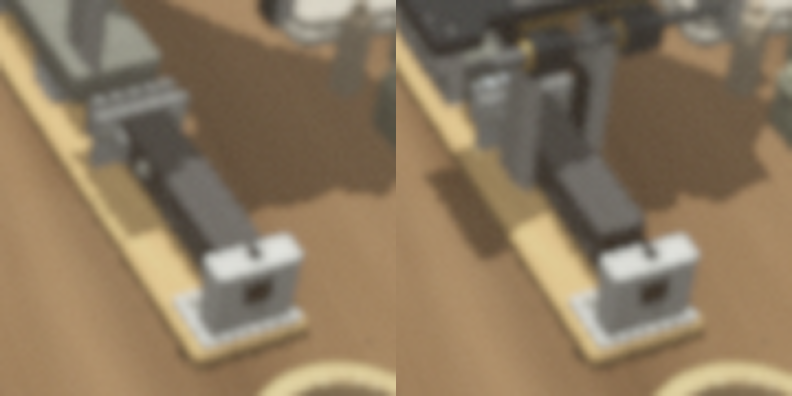

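The right half shows the tube drawn away from the end block, with a gap at (620,235), so the tube is riding over the button with little force.

Call:
move_arm:
  targets:
    - [1,-0.0003,0.003,0,0,0,0]
    - [1,-0.0003,0.003,0,0,0,0]
    - [1,-0.0003,0.003,0,0,0,0]
    - [1,-0.0003,0.003,0,0,0,0]
    - [1,-0.0003,0.003,0,0,0,0]
    - [1,-0.0003,0.003,0,0,0,0]
    - [1,0,0,0,0,0,0]
    - [1,0,0,0,0,0,0]

```text
clock: 14.0
eef_pos: [0.6195, -0.1576, 0.024]
tool_rot: [2.11, 2.324, -0.003]
wrist_force: [4.4, -4.8, -9.4]
opening: 0.274
grasp_force: 30.0
```

```bash
python3 st.py
```

```text
14.0 pos [ 0.6195 -0.1576  0.024 ] yaw 5.52 z [ 0.    -0.003 -1.   ] F [ 4.4 -4.8 -9.4] T [-1.15 -1.12  0.08] open 25.8 g 30.0
```

Call:
move_arm:
  targets:
    - [1,-0.0003,0.0025,0,0,0,0]
    - [1,-0.0003,0.0025,0,0,0,0]
    - [1,-0.0002,0.0025,0,0,0,0]
    - [1,-0.0002,0.0025,0,0,0,0]
    - [1,-0.0002,0.0025,0,0,0,0]
    - [1,0,0,0,0,0,0]
    - [1,0,0,0,0,0,0]
    - [1,0,0,0,0,0,0]

```text
clock: 14.8
eef_pos: [0.6189, -0.1527, 0.024]
tool_rot: [2.11, 2.324, -0.004]
wrist_force: [5.4, -5.4, -10.1]
opening: 0.272
grasp_force: 30.0
```

```bash
python3 st.py
```

```text
14.8 pos [ 0.6189 -0.1527  0.024 ] yaw 5.52 z [ 0.    -0.003 -1.   ] F [  5.4  -5.4 -10.1] T [-1.13 -1.11  0.06] open 25.6 g 30.0
```

Call:
move_arm:
  targets:
    - [1,-0.0002,0.002,0,0,0,0]
    - [1,-0.0002,0.002,0,0,0,0]
    - [1,-0.0002,0.002,0,0,0,0]
    - [1,-0.0002,0.002,0,0,0,0]
    - [1,-0.0002,0.002,0,0,0,0]
    - [1,0,0,0,0,0,0]
    - [1,0,0,0,0,0,0]
    - [1,0,0,0,0,0,0]

```text
clock: 15.6
eef_pos: [0.6185, -0.1478, 0.024]
tool_rot: [2.111, 2.325, -0.002]
wrist_force: [4.9, -4.4, -8.5]
opening: 0.274
grasp_force: 30.0
```

```bash
python3 st.py
```

```text
15.6 pos [ 0.6185 -0.1478  0.024 ] yaw 5.54 z [-0.    -0.002 -1.   ] F [ 4.9 -4.4 -8.5] T [-0.96 -1.06 -0.01] open 25.8 g 30.0
```

29.5 mm so far and the force is still low. Small steps from here.

Call:
move_arm:
  targets:
    - [1,-0.0001,0.0015,0,0,0,0]
    - [1,-0.0001,0.0015,0,0,0,0]
    - [1,-0.0001,0.0015,0,0,0,0]
    - [1,-0.0001,0.0015,0,0,0,0]
    - [1,0,0,0,0,0,0]
    - [1,0,0,0,0,0,0]
    - [1,0,0,0,0,0,0]
    - [1,0,0,0,0,0,0]

```text
clock: 16.4
eef_pos: [0.6182, -0.1447, 0.024]
tool_rot: [2.111, 2.326, -0.002]
wrist_force: [4.9, -3.5, -8.3]
opening: 0.274
grasp_force: 30.0
```

```bash
python3 st.py
```

```text
16.4 pos [ 0.6182 -0.1447  0.024 ] yaw 5.56 z [-0.    -0.001 -1.   ] F [ 4.9 -3.5 -8.3] T [-0.83 -1.05  0.02] open 25.8 g 30.0
```

Call:
move_arm:
  targets:
    - [1,-0.0001,0.0015,0,0,0,0]
    - [1,-0.0001,0.0015,0,0,0,0]
    - [1,-0.0001,0.0015,0,0,0,0]
    - [1,-0.0001,0.0015,0,0,0,0]
    - [1,0,0,0,0,0,0]
    - [1,0,0,0,0,0,0]
    - [1,0,0,0,0,0,0]
    - [1,0,0,0,0,0,0]

```text
clock: 17.2
eef_pos: [0.6181, -0.144, 0.024]
tool_rot: [2.11, 2.324, -0.004]
wrist_force: [4.9, -5.8, -9.3]
opening: 0.276
grasp_force: 30.0
```

```bash
python3 st.py;  python3 - <<'E'
from station import snapshot
import cv2,numpy as np
s=snapshot("side");np.savez("side6.npz",**s);t=snapshot("top")
a=cv2.resize(s["image"][165:300,310:430],None,fx=3.3,fy=3.3,interpolation=cv2.INTER_CUBIC)
b=cv2.resize(t["image"][120:200,275:465],(396,167),interpolation=cv2.INTER_CUBIC)
c=np.zeros((a.shape[0],a.shape[1]+396,3),np.uint8);c[:,:a.shape[1]]=a;c[:167,a.shape[1]:]=b;cv2.imwrite("pics/s6.png",c)
E
```

```text
17.2 pos [ 0.6181 -0.144   0.024 ] yaw 5.52 z [ 0.    -0.003 -1.   ] F [ 4.9 -5.8 -9.3] T [-1.34 -1.16  0.13] open 25.9 g 30.0
```

View pics/s6.png

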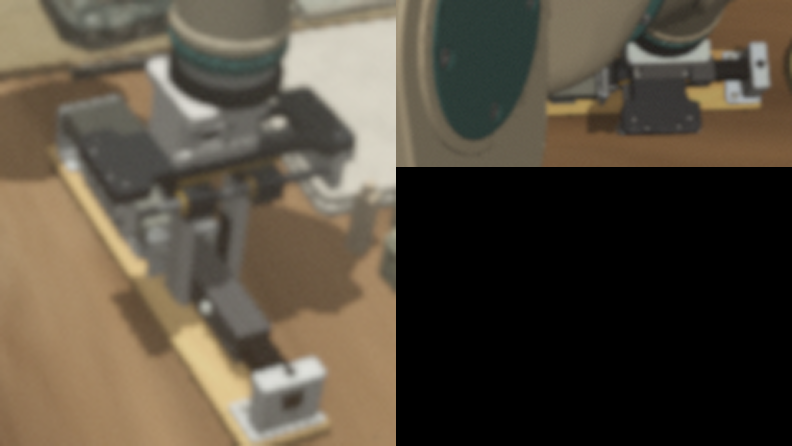

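A bright dome shows on the tube's side at (205,308), and the tool stalled after 0.7 of 2.4 mm, so the button seems to have caught. I'll test it by easing back gently, without pushing further.

Call:
move_arm:
  targets:
    - [1,0.0002,-0.003,0,0,0,0]
    - [1,0.0002,-0.003,0,0,0,0]
    - [1,0.0002,-0.003,0,0,0,0]
    - [1,0.0002,-0.003,0,0,0,0]
    - [1,0.0002,-0.003,0,0,0,0]
    - [1,0,0,0,0,0,0]
    - [1,0,0,0,0,0,0]
    - [1,0,0,0,0,0,0]

```text
clock: 18.1
eef_pos: [0.6182, -0.1449, 0.024]
tool_rot: [-2.107, -2.325, -0.003]
wrist_force: [3.8, 2.6, -6.0]
opening: 0.273
grasp_force: 30.0
```

```bash
python3 st.py
```

```text
18.1 pos [ 0.6182 -0.1449  0.024 ] yaw 5.65 z [-0.002  0.004 -1.   ] F [ 3.8  2.6 -6. ] T [ 0.19 -1.11 -0.05] open 25.7 g 30.0
```

It moved only 0.9 mm (the play) for 6 mm commanded, so it is locked. Release and withdraw.

Call:
move_arm:
  targets:
    - [1,-0.0003,0.003,0,0,0,0]
    - [1,-0.0003,0.003,0,0,0,0]
    - [-1,0,0,0,0,0,0]
    - [-1,0,0,0,0,0,0]
    - [-1,0,0,0,0,0,0]
    - [-1,0,0,0,0,0,0]
    - [-1,0,0,0.02,0,0,0]
    - [-1,0,0,0.05,0,0,0]

```text
clock: 18.9
eef_pos: [0.6163, -0.144, 0.0514]
tool_rot: [-2.107, -2.323, 0.003]
wrist_force: [0.3, 0.8, 0.8]
opening: 0.749
grasp_force: 0.0
```

Call:
move_arm:
  targets:
    - [-1,0,0,0.08,0,0,0]
    - [-1,0,0,0.09,0,0,0]
    - [-1,0,0,0.09,0,0,0]
    - [-1,0,0,0.08,0,0,0]
    - [-1,-0.04,0,0.05,0,0,0]
    - [-1,-0.07,0,0,0,0,0]
    - [-1,-0.05,0,0,0,0,0]
    - [-1,0,0,0,0,0,0]

```text
clock: 19.7
eef_pos: [0.5511, -0.1448, 0.2091]
tool_rot: [-2.111, -2.322, -0.0]
wrist_force: [-1.6, -0.4, 1.1]
opening: 1.0
grasp_force: 0.0
```

```bash
python3 st.py;  python3 - <<'E'
from station import snapshot
import cv2,numpy as np
s=snapshot("side");t=snapshot("top");np.savez("top7.npz",**t)
a=cv2.resize(s["image"][165:310,310:430],None,fx=3.3,fy=3.3,interpolation=cv2.INTER_CUBIC)
b=cv2.resize(t["image"][120:290,275:465],(396,354),interpolation=cv2.INTER_CUBIC)
c=np.zeros((a.shape[0],a.shape[1]+396,3),np.uint8);c[:,:a.shape[1]]=a;c[:354,a.shape[1]:]=b;cv2.imwrite("pics/s7.png",c)
E
```

```text
19.7 pos [ 0.5511 -0.1448  0.2091] yaw 5.45 z [-0.003  0.003 -1.   ] F [-1.6 -0.4  1.1] T [-0.09 -0.   -0.04] open 94.0 g 0.0
```

View pics/s7.png

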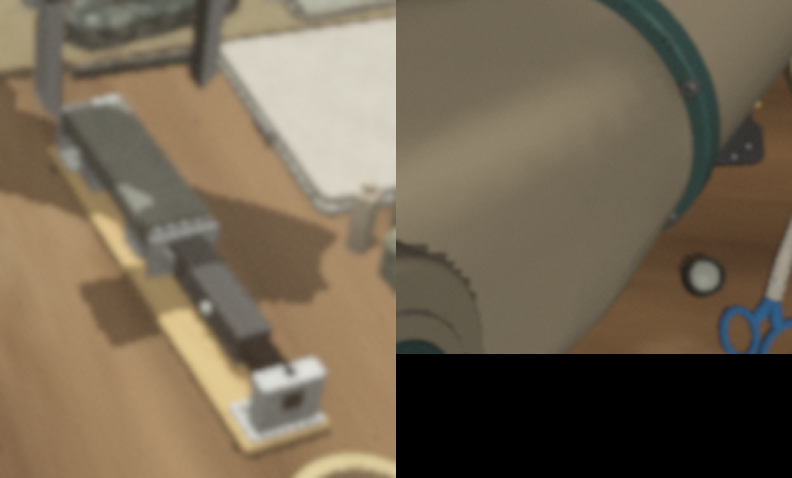

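The stone sits flat with one end at the fixed jaw (95,105) and the jaw pad against the other at (180,230). The button dome stands proud at (206,307), the loupe is where it was, and the arm is clear. Handing in.

```bash
python3 -c "
from station import order
print(order.job_done())"
```

```text
the job is handed in; nothing more can be done
None
```

The job is handed in: the whetstone lies flat on its two rests, clamped between the jaws, with the button caught in the next hole, the arm clear and about 20 s used; I did not re-check the bottle and graver at the end.

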